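Clamp the freshly glued wooden house in the one-hand bar clamp

TASK

The little wooden house has just been glued together from two halves: stand it on the board between the open jaws of the bar clamp, square to them with a gable face at the fixed jaw, and let go of it. Then pump the clamp's trigger, using the trigger alone and not pushing the jaw or bar by hand, until the moving jaw has closed on the house and presses it snugly, squeezing only lightly so that the wood is not crushed. Finish holding: the program ends with the gripper still squeezing the trigger, and the other things on the table are left alone.

Things in the scene. Friction and masses are not known exactly. Their poses are not given: they have to be found in the camera images.
- house_center (a point): Centre (33 mm up) of the loose house-shaped block of pale wood, 60 g, standing left or right of the clamp. 46 mm wide along its x between plain side walls 44 mm high, 45 degree roof to a ridge at 66 mm; 36 mm deep along its y between flat gable faces (door, windows, round hole inlaid flush). A thin dark glue line runs half-way through the depth. Over 70 N between the jaws crushes it.
- clamp: One-hand bar clamp lying flat on its plywood board, fixed. Origin: table top, under the bar's centre line, level with the fixed pad's face. x: from handle to jaws, y: along the bar from fixed to moving jaw, z up. Board 18 mm thick, x -140 to 115, y -130 to 150 mm. Housing x -45 to 80, y -66 to -6 mm. Highest part 69 mm over the table. Jaws reach to x 92 mm; open to above between them.
- fixed_pad (a point): Centre of the face of the fixed jaw's grey pad; the face looks along the clamp's +y. Pad 44 mm long along x (44 to 88 mm from the bar's centre line), 34 mm high, its centre 46 mm above the table (28 mm above the board).
- jaw_pad (a point): Centre of the face of the moving jaw's pad (same size), facing the fixed pad; it moves with the bar towards -y of the clamp. The distance between the two points along the clamp's y is the jaw opening. The black jaw is fixed on the end of the steel bar, which is 18 mm wide, 7 mm thick and sticks out behind the housing as the jaw closes.
- moving_jaw (a joint): Travel of the moving jaw with its steel bar towards the fixed jaw in m: 0 is fully open (105 mm), opening = 105 mm minus this. At the start 60 to 95 mm are open. A light brake (5 N of friction) keeps it where it is when the trigger returns; firm pressure lasts only while the trigger is squeezed.
- handle (a point): Centre of the pistol grip, 80 mm from the bar's centre line on the robot's side of it, 46 mm above the table (28 mm above the board). The grip points along the clamp's -x (x -40 to -134 mm), is 18 mm thick along y (y -45 to -27 mm; flared to y -50 mm over its last 12 mm) and 30 mm high, level with the trigger.
- trigger_pad (a point): Middle of the trigger's front face (on its +y side), at clamp x -80 mm, 46 mm above the table, beside the handle. The trigger is a black bar 10 mm thick, 24 mm high and 64 mm long (x -48 to -112 mm), parallel to the grip at mid-swing. Released, this face is 54 mm from the grip's back face (y about 9 mm), fully squeezed 30 mm (y about -15 mm). Hinge pin at clamp x 60, y -24 mm.
- trigger (a joint): Swing in rad: 0 released, 0.171 squeezed home to the grip (24 mm at the finger). A 1.4 to 3 N spring returns it. A full squeeze draws the jaw in about 17 mm. With the jaw on the work the trigger stops short and the jaw presses 1 to 1.5 times the force on the trigger: 12 to 25 N on it is right, over 45 N crushes the wood. If the trigger comes all the way home, let it out fully and squeeze again.
- tree: Bystander: turned tree-shaped ornament of the same pale wood, round, 58 mm wide, 105 mm high, loose, on the other side from the house; leave it.
- glue: Bystander: white glue bottle, 52 mm wide, 140 mm high, loose, beyond the clamp on the left.
- jar: Bystander: glass jar with three brushes, 68 mm wide, 165 mm high with the brushes, loose, beyond the clamp on the right. A low black tray with two white baubles, fixed, 88 mm high, lies beyond the clamp at the table's far edge.
There are look-alikes about, which are no part of the job. Leave any blue, orange or red look-alike of the part that bears house_center alone.

How it is judged:
By the outcome, as a careful person would: the job done as asked, in the order asked, and still so for the second after the job is handed in, while the arm keeps its last pose, push and grip.
It also fails if it takes over 61 s, if anything falls off the work surface, if the arm or the gripper's body presses on something with over 40 N, if the wrist force passes 120 N, or if a joint passes its speed limit or range.

ROBOT

A 6-joint arm with a two-finger parallel gripper is mounted at the origin on the work surface. World frame = base frame: x ahead of the robot, y to its left, z up, the work surface at z = 0. Lengths are in m, angles in rad, forces in N, time in s.
With the tool pointing down it reaches from about 0.35 to 0.775 m from the base axis. Payload 5.5 kg.
Tool frame: the origin (TCP) lies on the centre line of the jaws, within the pads' length; the fingertips stand 11 mm ahead of it and the grasp point (between the pads) lies 8 mm behind it (env.tip_extent is the distance from the TCP to the fingertips, in m); z points along the fingers, y is the line along which they close (so a half turn about z gives the same grasp; the last joint's range is limited). The gripper opens to 85 mm and grips with 20 to 120 N. Pads are 22 mm wide; open, the fingers measure 114 mm over their backs; the gripper's body (76 mm by 85 mm) begins 54 mm behind the grasp point. The pads swing forward as they close: fully open they stand 13 mm farther back than shut.
Start: joints at [-1.262, 0.313, 0.046, 1.304, 0, 1.431], TCP at [0.249, -0.518, 0.242] pointing down, gripper open.
Joint ranges: [-2.76, 2.76], [-0.86, 1.69], [-1.03, 1.26], [-2.2, 2.34], [-1.47, 1.5], [-3.14, 3.14]. Speed limits (rad/s): [2.57, 2.57, 3.14, 3.14, 3.14, 3.14].

INTERFACE

Orientations are given as a unit quaternion [w, x, y, z].
In Python, from workcell import env gives the robot as it stands.
- The arm moves only by the shell command python3 -m jog 'ROWS' [FORCE]. ROWS is JSON, a list of rows, each a list of 5 numbers: the gripper's target within -1 to 1 (shut at 1, half-way at 0, fully open at -1), then the shift along the tool's x, y, z in m, then the turn about the tool's z in degrees. In form: [[fingers, tx, ty, tz, turn], ...]. A call has 1 to 5 rows; each row shifts and turns the commanded pose from where the row before left it, along the tool's axes as they then stand; what a row does not reach is not made up. A row lasts 1/12 s, in which the tool goes at most 41.7 mm and 7.16 degrees, less where a joint would pass 70% of its speed; a pose out of reach is approached as far as the arm can. A call is refused whole if a number of a shift passes 0.0417 or a number of a turn 7.16, either way. A call with a gripper value outside its range is refused whole. The fingers move at their own pace and stop on an object; FORCE is the grip in N (left out, the last holds). Time passes only in rows, so rows that do not move let the fingers close. It gives the time, the measured TCP pose, the force, the opening and the grip force at its end, in the units of the state.
- env.get_state(): the state, without advancing time (a new reading comes with each control period).
- env.read_camera(name): name is "scene" or "top"; returns a dict with "img" (400x640x3 uint8, red, green, blue), "fov_y" (degrees; the focal length in pixels is half the picture's height over the tangent of half this angle, whatever the lens; pixels are square), "cx", "cy" (the principal point, pixels), "D" ([k1, k2, p1, p2, k3] as OpenCV has them; the pictures are not rectified), "T" (4x4, takes a point from camera to world coordinates). Camera axes: x right, y up, looking along -z (the intrinsics and any distortion apply to the point x, -y, -z); pixel columns grow to the right and rows downward; lengths in m; the calibration is good to about 2 mm. A picture is of the moment at which its call begins. There is no depth.
- env.hand_in(): hands the job in; it is judged then, once.
The state is a dict: "clock": time; "joint_pos": joint angles; "qvel": joint speeds; "tau": joint torques, N m; "tcp_pos": TCP position; "orientation": TCP orientation; "wrist_force": force on the tool from outside, world axes, zero at the start; "ft_torque": the same for the moment, N m; "finger_gap": finger opening in m; "grip_force": force on a finger pad.
Only numpy, scipy, OpenCV 4.12 (cv2) and the standard library are available. Lean on these libraries where they do the work, as an engineer would, in place of code of your own. Each camera call takes 0.05 s, during which the arm holds its last target. There are 200 camera calls.

## Working session

There is one attempt and no reset: what is moved stays moved. The work goes in short steps, Python scripts to look and compute and a shell command to move; the robot and the scene stay as the last step left them, time stands still between calls to the robot, and variables do not carry over. Pictures are saved under pics/ and viewed, at most 10 in all, crops included, and the job is handed in when it is done.

```bash
mkdir -p pics; ls; python3 - <<'E'
from workcell import env
import cv2
for n in("scene","top"):
    r=env.read_camera(n); cv2.imwrite(f"pics/{n}0.png",r["img"][:,:,::-1]); print(n,r["fov_y"],r["cx"],r["cy"],r["D"],r["T"])
s=env.get_state(); print(s)
E
```

```text
pics
scene 44.8809612992462 319.6916341391027 207.23326343542212 [-0.12689849  0.          0.          0.          0.        ] [[ 0.73066158 -0.59255708  0.3391309   1.03776568]
 [ 0.68273649  0.63569774 -0.36022114 -0.48006349]
 [-0.00213316  0.49473679  0.86904025  1.1958746 ]
 [ 0.          0.          0.          1.        ]]
top 43.48584799021598 310.0012658727722 201.70865440175592 [-0.05128769  0.          0.          0.          0.        ] [[ 8.33648055e-03  9.96517888e-01 -8.29614536e-02  4.60661704e-01]
 [-9.99964892e-01  8.23744628e-03 -1.53595801e-03 -1.18056832e-02]
 [-8.47219114e-04  8.29713455e-02  9.96551573e-01  1.34611312e+00]
 [ 0.00000000e+00  0.00000000e+00  0.00000000e+00  1.00000000e+00]]
{'clock': 0.1, 'joint_pos': array([-1.26159431e+00,  3.13902701e-01,  4.51154925e-02,  1.30359831e+00,
        6.56601415e-06,  1.43117507e+00]), 'qvel': array([-2.37206322e-03,  9.12138810e-05,  2.41324045e-03,  6.46457254e-04,
        3.51748095e-04, -1.58914323e-03]), 'tau': array([ 3.21976819e-03, -4.81725883e+01,  2.99243778e+01,  1.26943504e-02,
       -8.41667497e-05,  3.59294802e-06]), 'tcp_pos': array([ 0.24934706, -0.51765044,  0.24152025]), 'orientation': array([-7.92018793e-04,  9.74924899e-01,  2.22532717e-01, -6.40221326e-05]), 'wrist_force': array([-0.49907359,  0.44788125, -0.03443121]), 'ft_torque': array([ 0.01550243, -0.00392073, -0.02185877]), 'grip_force': 0.0, 'finger_gap': 0.08570415285370404}
```

View pics/scene0.png

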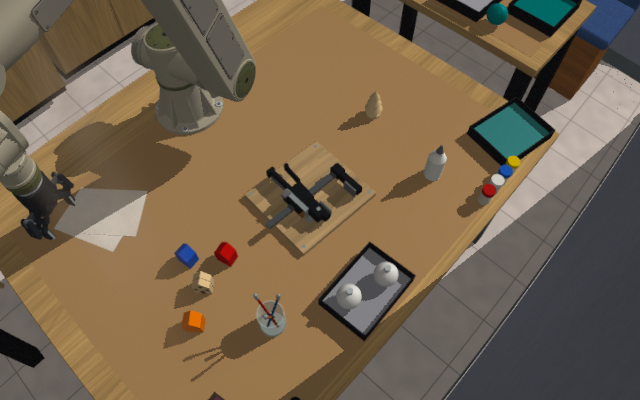

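View pics/top0.png

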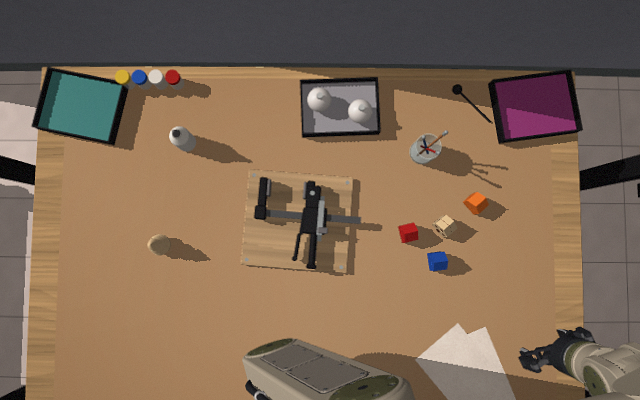

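Top view: the clamp is at about (305,215), the jaws face up the image (+x) and the opening is left of the housing. The house is at (445,227), with red (408,232), blue (437,261) and orange (476,203) look-alikes around it. The tree is at (158,244). Next I'll enlarge these areas.

```bash
cat > h.py <<'E'
from workcell import env
import cv2, numpy as np
def K(r):
    f=200/np.tan(np.radians(r["fov_y"]/2)); return np.array([[f,0,r["cx"]],[0,f,r["cy"]],[0,0,1]])
def ray(r,uv):
    p=cv2.undistortPoints(np.array([[uv]],float),K(r),np.array(r["D"]))[0,0]
    T=np.array(r["T"]); return T[:3,3],T[:3,:3]@np.array([p[0],-p[1],-1])
def onz(r,uv,z):
    o,d=ray(r,uv); return o+d*(z-o[2])/d[2]
def proj(r,P):
    T=np.array(r["T"]); q=(np.atleast_2d(P)-T[:3,3])@T[:3,:3]; q=q*[1,-1,-1]
    return cv2.projectPoints(q,np.zeros(3),np.zeros(3),K(r),np.array(r["D"]))[0][:,0]
def tri(ra,a,rb,b):
    o1,d1=ray(ra,a);o2,d2=ray(rb,b)
    t=np.linalg.lstsq(np.c_[d1,-d2],o2-o1,rcond=None)[0]
    p,q=o1+d1*t[0],o2+d2*t[1]; return (p+q)/2,np.linalg.norm(p-q)
def crop(r,x0,y0,w,h,s):
    return cv2.resize(r["img"][y0:y0+h,x0:x0+w,::-1],None,fx=s,fy=s,interpolation=cv2.INTER_CUBIC)
E
python3 - <<'E'
from h import *
t=env.read_camera("top"); s=env.read_camera("scene")
a=crop(t,235,165,130,110,6); cv2.imwrite("pics/clampT.png",a)
b=np.hstack([crop(t,420,205,48,44,8),crop(s,180,262,48,44,8)]); cv2.imwrite("pics/houseTS.png",b)
for n,r in(("t",t),("s",s)): cv2.imwrite(f"pics/raw_{n}.png",r["img"][:,:,::-1])
E
```

```text
(no output)
```

View pics/clampT.png

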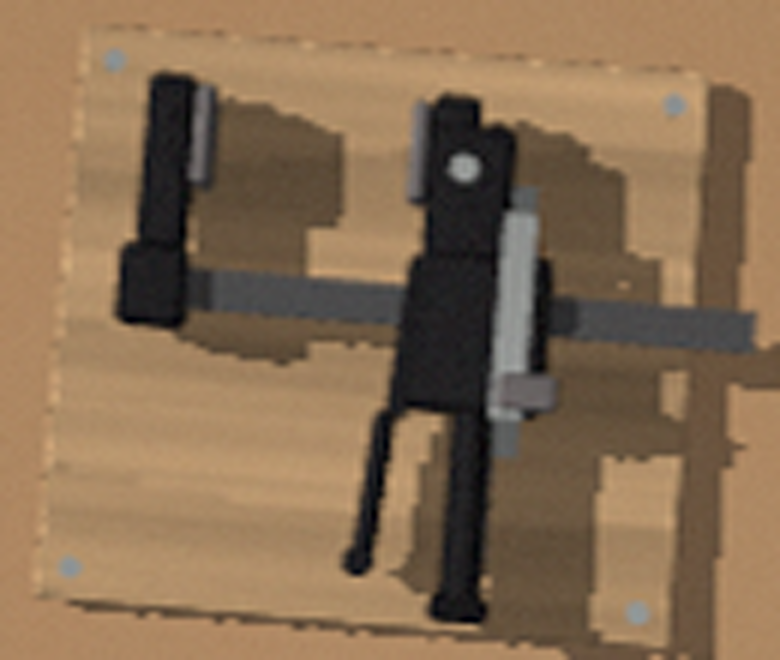

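View pics/houseTS.png

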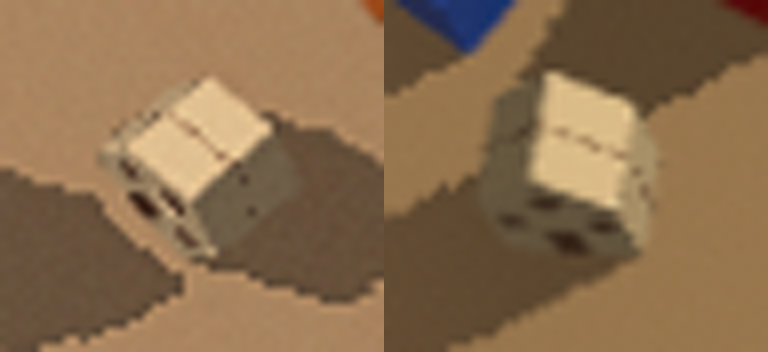

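Clamp crop: the board corners, pads (moving pad face at about x=215/6, fixed at about 407/6), grip and trigger are all clear. House crops: the lit roof plane is bounded by the ridge, from (193,198) to (272,128) in the top crop and (548,72) to (530,175) in the scene crop. The glue line crosses it.

```bash
python3 - <<'E'
from h import *
t=env.read_camera("top"); s=env.read_camera("scene")
T=lambda x,y:(420+(x+.5)/8-.5,205+(y+.5)/8-.5)
S=lambda x,y:(180+(x-384+.5)/8-.5,262+(y+.5)/8-.5)
C=lambda x,y:(235+(x+.5)/6-.5,165+(y+.5)/6-.5)
for n,a,b in(("ridge near",(193,198),(548,72)),("ridge far",(272,128),(530,175)),("eave near",(128,150),(632,105)),("eave far",(210,78),(615,208))):
    print(n,*tri(t,T(*a),s,S(*b)), onz(t,T(*a),.066 if n[0]=='r' else .043)[:2], onz(s,S(*b),.066 if n[0]=='r' else .043)[:2])
print("base near corner",onz(t,T(210,258),0),onz(t,T(100,155),.03))
# clamp
px=[(82,27),(706,73),(38,598),(672,648)]; loc=np.array([(115,150),(115,-130),(-140,150),(-140,-130)])/1000
w=np.array([onz(t,C(*p),.018)[:2] for p in px]); print(w)
def fit(l,w):
    lc,wc=l.mean(0),w.mean(0); A=(l-lc);B=w-wc
    th=np.arctan2((A[:,0]*B[:,1]-A[:,1]*B[:,0]).sum(),(A*B).sum()); R=np.array([[np.cos(th),-np.sin(th)],[np.sin(th),np.cos(th)]])
    return th,wc-R@lc,R
th,o,R=fit(loc,w); print("clamp",np.degrees(th),o,"res",(w-(loc@R.T+o)))
for n,p,z in(("fix top",(410,100),.063),("fix bot",(408,203),.063),("mov top",(215,88),.063),("mov bot",(212,187),.063),("mov jaw tip",(170,73),.063),("trig tip",(357,573),.058),("grip end",(458,620),.061),("grip L",(447,500),.061),("grip R",(487,500),.061),("trigL",(362,500),.058),("bar end mid",(755,330),.055)):
    print(n,np.round((onz(t,C(*p),z)[:2]-o)@R*1000,1))
np.savez("clamp.npz",th=th,o=o)
E
```

```text
ridge near [ 0.4997807  -0.35240386  0.06355951] 0.0018136204780936705 [ 0.49917751 -0.35251183] [ 0.50155609 -0.35198874]
ridge far [ 0.52222978 -0.37861336  0.06322661] 0.0011429325867151278 [ 0.52176695 -0.37830005] [ 0.52387808 -0.37842442]
eave near [ 0.51612611 -0.33805863  0.0376792 ] 0.0018782795395213673 [ 0.51535026 -0.33750604] [ 0.51915125 -0.337997  ]
eave far [ 0.53969849 -0.36500328  0.03960788] 0.0015287785274325835 [ 0.53904884 -0.36472134] [ 0.54167009 -0.36475597]
base near corner [ 0.48105419 -0.37558732  0.        ] [ 0.51418406 -0.33146911  0.03      ]
[[ 0.65743033  0.15614832]
 [ 0.63901821 -0.12198954]
 [ 0.40434936  0.17090553]
 [ 0.38499269 -0.10751976]]
clamp -3.617619099146327 [0.53329176 0.01361735] res [[-9.68996796e-05  8.60702918e-05]
 [-8.41739923e-04  1.39027548e-03]
 [ 1.31401333e-03 -1.24656017e-03]
 [-3.75373726e-04 -2.29785605e-04]]
fix top [87.1  0.7]
fix bot [42.7 -1.6]
mov top [86.3 84.7]
mov bot [43.6 82.7]
mov jaw tip [ 91.4 104.5]
trig tip [-116.2    8.7]
grip end [-132.8  -35.6]
grip L [-82.5 -27.3]
grip R [-81.3 -44.3]
trigL [-85.1   8.8]
bar end mid [  -0.6 -154.1]
```

```bash
cat > d.py <<'E'
import sys
from h import *
from scipy.spatial.transform import Rotation as Ro
def delta(x,y,z,ay):
    s=env.get_state(); R=Ro.from_quat(np.roll(s["orientation"],-1)).as_matrix()
    d=R.T@(np.array([x,y,z])-s["tcp_pos"]); a=np.degrees(np.arctan2(R[1,1],R[0,1]))
    print("t",round(s["clock"],2),"tcp",s["tcp_pos"].round(4),"shift mm",(d*1000).round(1),"turn",round((a-ay+180)%360-180,2),"gap",round(s["finger_gap"]*1000,1),"F",s["wrist_force"].round(1),"grip",round(s["grip_force"],1),"tilt",R[2].round(3))
if __name__=="__main__": delta(*map(float,sys.argv[1:]))
E
python3 -m jog '[[-1,0.0302,-0.0023,0.008,0],[-1,0.0302,-0.0023,0.008,0],[-1,0.0302,-0.0023,0.008,0],[-1,0.0302,-0.0023,0.008,0],[-1,0.0302,-0.0023,0.008,0]]'
python3 -m jog '[[-1,0.0302,-0.0023,0.008,0],[-1,0.0302,-0.0023,0.008,0],[-1,0.0302,-0.0023,0.008,0],[-1,0.0302,-0.0023,0.008,0],[-1,0.0302,-0.0023,0.008,0]]'
python3 -m jog '[[-1,0,0,0,-7.0],[-1,0,0,0,-7.0],[-1,0,0,0,-7.0],[-1,0,0,0,-7.0],[-1,0,0,0,-7.0]]'
python3 -m jog '[[-1,0,0,0,-7.0],[-1,0,0,0,-7.0],[-1,0,0,0,-7.0],[-1,0,0,0,-7.0],[-1,0,0,0,-7.0]]'
python3 -m jog '[[-1,0,0,0,-7.0],[-1,0,0,0,-7.0],[-1,0,0,0,-7.0],[-1,0,0,0,-7.0],[-1,0,0,0,-7.0]]'
python3 d.py 0.5116 -0.3653 0.022 41
```

```text
clock: 0.72
tcp_pos: [0.3815, -0.4415, 0.202]
orientation: [0.0, 0.975, 0.222, 0.0]
wrist_force: [0.3, -0.8, -1.0]
finger_gap: 0.0853
grip_force: 0.0
clock: 1.13
tcp_pos: [0.5128, -0.3654, 0.1619]
orientation: [0.0, 0.975, 0.223, -0.0]
wrist_force: [-0.9, -0.3, 0.5]
finger_gap: 0.0854
grip_force: 0.0
clock: 1.55
tcp_pos: [0.5117, -0.3661, 0.1621]
orientation: [-0.0, 0.861, 0.508, -0.0]
wrist_force: [0.2, -0.3, -0.9]
finger_gap: 0.0857
grip_force: 0.0
clock: 1.97
tcp_pos: [0.5115, -0.3663, 0.1622]
orientation: [-0.0, 0.669, 0.743, -0.0]
wrist_force: [0.7, -0.6, -0.0]
finger_gap: 0.0852
grip_force: 0.0
clock: 2.38
tcp_pos: [0.5116, -0.3663, 0.1622]
orientation: [-0.0, 0.414, 0.91, 0.0]
wrist_force: [0.1, -0.6, 0.5]
finger_gap: 0.0854
grip_force: 0.0
t 2.38 tcp [ 0.5116 -0.3663  0.1622] shift mm [  0.7   0.7 140.2] turn 0.06 gap 85.4 F [ 0.1 -0.6  0.5] grip 0.0 tilt [ 0. -0. -1.]
```

```bash
python3 -m jog '[[-1,0.0007,0.0007,0.028,0],[-1,0,0,0.028,0],[-1,0,0,0.028,0],[-1,0,0,0.028,0],[-1,0,0,0.028,0]]' 25 | tail -3
python3 -m jog '[[-1,0,0,0,0],[0.3,0,0,0,0],[0.3,0,0,0,0],[0.3,0,0,0,0],[0.3,0,0,0,0]]' 25
python3 -m jog '[[0.4,0,0,0,0],[0.4,0,0,0,0],[0.4,0,0,0,0],[0.4,0,0,0,0],[0.4,0,0,0,0]]' 25
python3 d.py 0.5116 -0.3653 0.022 41
```

```text
wrist_force: [-0.3, -0.4, 0.4]
finger_gap: 0.085
grip_force: 0.0
clock: 3.22
tcp_pos: [0.5132, -0.3668, 0.025]
orientation: [0.002, 0.417, 0.909, -0.001]
wrist_force: [-0.2, -0.8, -0.6]
finger_gap: 0.0457
grip_force: 26.5
clock: 3.63
tcp_pos: [0.5131, -0.3667, 0.0249]
orientation: [0.002, 0.417, 0.909, -0.001]
wrist_force: [-0.7, 0.2, 6.0]
finger_gap: 0.0452
grip_force: 27.3
t 3.63 tcp [ 0.5131 -0.3667  0.0249] shift mm [ 2.1 -0.2  2.8] turn -0.29 gap 45.2 F [-0.7  0.2  6. ] grip 27.3 tilt [-0.005  0.    -1.   ]
```

```bash
python3 -m jog '[[0.4,0,0,-0.01,0],[0.4,0,0,-0.03,0],[0.4,0,0,-0.03,0],[0.4,0,0,-0.035,0],[0.4,0,0,-0.035,0]]' 25 | tail -3
python3 -m jog '[[0.4,0,0,0,7.0],[0.4,0,0,0,7.0],[0.4,0,0,0,7.0],[0.4,0,0,0,7.0],[0.4,0,0,0,7.0]]' 25 |tail -3
python3 -m jog '[[0.4,0,0,0,7.0],[0.4,0,0,0,2.6],[0.4,0,0,0,0],[0.4,0,0,0,0]]' 25 |tail -3
python3 d.py 0.6005 0.0305 0.165 -3.7
python3 - <<'E'
from h import *
t=env.read_camera("top"); s=env.read_camera("scene")
a=np.hstack([crop(t,385,170,100,120,4),crop(s,150,210,100,120,4)]); cv2.imwrite("pics/lift.png",a)
E
```

```text
wrist_force: [-0.6, -0.4, 0.3]
finger_gap: 0.0455
grip_force: 26.5
wrist_force: [0.4, -0.1, 0.3]
finger_gap: 0.0457
grip_force: 26.4
wrist_force: [0.2, -0.5, -0.7]
finger_gap: 0.0455
grip_force: 26.4
t 4.8 tcp [ 0.5116 -0.3653  0.163 ] shift mm [400.8  62.5  -2.1] turn -0.09 gap 45.5 F [ 0.2 -0.5 -0.7] grip 26.4 tilt [-0.  0. -1.]
```

View pics/lift.png

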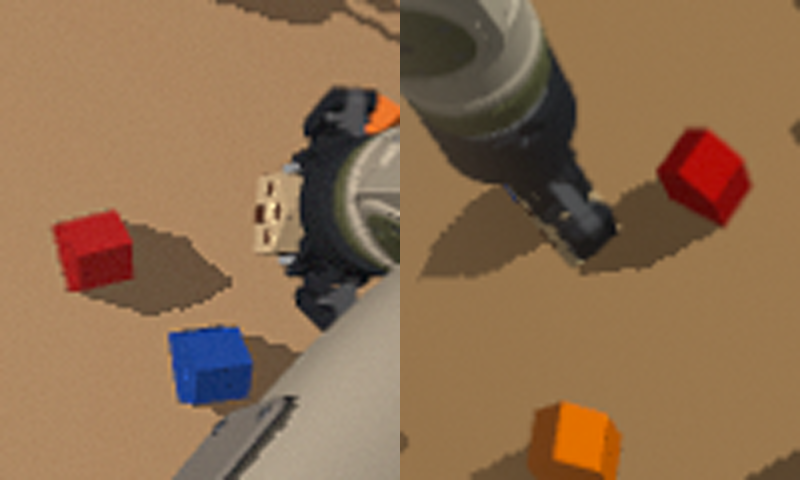

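The house is held square. Its +y gable is visible in the top crop, with the bottom edge at x≈255 and the body on the right. No neighbour was touched. I'll use this to check the offset in the grip.

```bash
python3 - <<'E'
from h import *
t=env.read_camera("top")
C=lambda x,y:(385+(x+.5)/4-.5,170+(y+.5)/4-.5)
tcp=env.get_state()["tcp_pos"]; zb=tcp[2]-.0249
th=np.radians(-3.7); R=np.array([[np.cos(th),-np.sin(th)],[np.sin(th),np.cos(th)]])
for n,p,z in(("bot top",(258,176),zb),("bot bot",(254,253),zb),("eave top",(290,173),zb+.044),("eave bot",(286,251),zb+.044)):
    print(n,((onz(t,C(*p),z)-tcp)[:2]@R*1000).round(1))
for p in [(.5116,-.3653,.163),(.5,.03,.165)]: print(proj(t,p))
E
python3 -m jog '[[0.4,0.04,0.006,0,0],[0.4,0.04,0.006,0,0],[0.4,0.04,0.006,0,0],[0.4,0.04,0.006,0,0],[0.4,0.04,0.006,0,0]]' 25 |tail -1
python3 -m jog '[[0.4,0.04,0.006,0,0],[0.4,0.04,0.006,0,0],[0.4,0.04,0.006,0,0],[0.4,0.04,0.006,0,0],[0.4,0.04,0.008,0,0]]' 25 |tail -1
python3 d.py 0.6005 0.0305 0.165 -3.7
```

```text
bot top [22.2 19.6]
bot bot [-24.5  19.7]
eave top [21.8 12.9]
eave bot [-23.8  13. ]
[[459.77735205 222.94241806]]
[[292.80824512 226.53795679]]
grip_force: 26.4
grip_force: 26.4
t 5.78 tcp [0.6005 0.0315 0.1626] shift mm [-1.   0.1 -2.4] turn -0.14 gap 45.7 F [ 1.2  0.5 -1.1] grip 26.4 tilt [-0.  0. -1.]
```

```bash
python3 -m jog '[[0.4,-0.0025,0,0.02,0],[0.4,0,0,0.025,0],[0.4,0,0,0.025,0],[0.4,0,0,0.02,0],[0.4,0,0,0.015,0]]' 25 |tail -1
python3 -m jog '[[0.4,0,0,0.006,0],[0.4,0,0,0.004,0],[0.4,0,0,0.002,0],[0.4,0,0,0.0015,0],[0.4,0,0,0,0]]' 25 |tail -4
python3 d.py 0.6005 0.0290 0.043 -3.7
python3 - <<'E'
from h import *
t=env.read_camera("top"); s=env.read_camera("scene")
a=np.hstack([crop(t,245,160,80,100,5),crop(s,270,150,80,100,5)]); cv2.imwrite("pics/place.png",a)
E
```

```text
grip_force: 26.6
orientation: [0.001, 0.731, 0.683, 0.0]
wrist_force: [0.6, -0.2, -0.4]
finger_gap: 0.0455
grip_force: 26.5
t 6.62 tcp [0.6012 0.0269 0.0446] shift mm [ 2.1 -0.8  1.6] turn -0.19 gap 45.5 F [ 0.6 -0.2 -0.4] grip 26.5 tilt [-0.     0.002 -1.   ]
```

View pics/place.png

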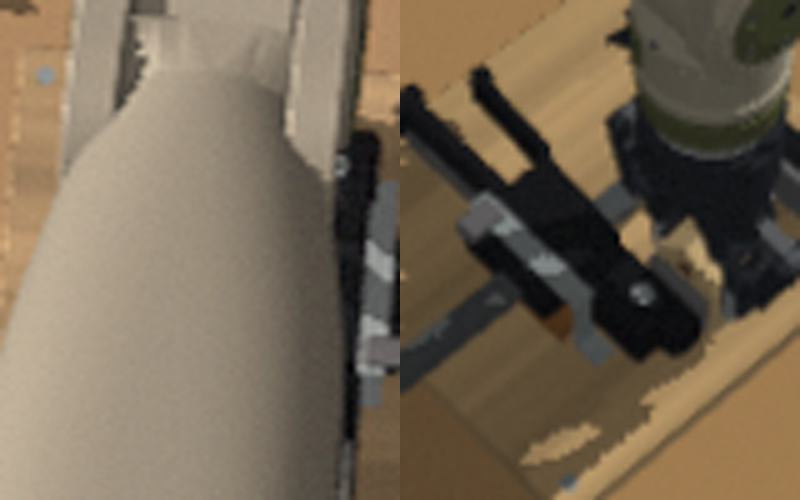

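Scene crop: the house is upright at the fixed pad, with its gable just beside it, and nothing is being forced. I'll lower it and release.

```bash
python3 -m jog '[[0.4,0,0,0.001,0],[0.4,0,0,0.0007,0],[0.4,0,0,0,0]]' 25 |tail -3
python3 -m jog '[[-0.2,0,0,0,0],[-0.4,0,0,0,0],[-0.4,0,0,0,0],[-0.4,0,0,0,0]]' |tail -3
python3 d.py 0.6005 0.0290 0.043 -3.7
python3 -m jog '[[-0.4,0,0,-0.005,0],[-0.4,0,0,-0.015,0],[-0.4,0,0,-0.03,0],[-0.4,0,0,-0.035,0],[-0.4,0,0,-0.035,0]]' |tail -3
# handle TCP target: clamp (-80,-18)
python3 - <<'E'
import numpy as np
c=np.load("clamp.npz");th=c["th"];R=np.array([[np.cos(th),-np.sin(th)],[np.sin(th),np.cos(th)]])
for p in [(-80,-18),(-80,-30)]: print(p,(R@(np.array(p)/1000)+c["o"]).round(4))
E
```

```text
wrist_force: [-1.4, 0.3, 3.5]
finger_gap: 0.046
grip_force: 26.9
wrist_force: [-0.2, -0.0, 0.5]
finger_gap: 0.0594
grip_force: 0.0
t 7.3 tcp [0.6004 0.027  0.0419] shift mm [ 2.  -0.  -1.1] turn -0.19 gap 59.4 F [-0.2 -0.   0.5] grip 0.0 tilt [-0. -0. -1.]
wrist_force: [0.4, 0.1, -0.3]
finger_gap: 0.0596
grip_force: 0.0
(-80, -18) [0.4523 0.0007]
(-80, -30) [ 0.4516 -0.0113]
```

```bash
python3 -m jog '[[-0.4,-0.0072,-0.0292,0,0],[-0.4,-0.0072,-0.0292,0,0],[-0.4,-0.0072,-0.0292,0,0],[-0.4,-0.0072,-0.0292,0,0],[-0.4,-0.0072,-0.0292,0,0]]' |tail -1
python3 -m jog '[[-1,0,0,0,-7],[-1,0,0,0,-7],[-1,0,0,0,-7],[-1,0,0,0,-7],[-1,0,0,0,-7]]' 20 |tail -1
python3 -m jog '[[-1,0,0,0,-7],[-1,0,0,0,-7],[-1,0,0,0,-7],[-1,0,0,0,-7],[-1,0,0,0,-7]]' 20 |tail -1
python3 -m jog '[[-1,0,0,0,-7],[-1,0,0,0,-7],[-1,0,0,0,-6],[-1,0,0,0,0]]' 20 |tail -1
python3 d.py 0.4483 0.0010 0.038 86.3
python3 - <<'E'
from h import *
t=env.read_camera("top"); s=env.read_camera("scene")
a=np.hstack([crop(t,235,165,130,110,5)[:,:400],crop(s,240,150,80,110,5)]); cv2.imwrite("pics/hov.png",a)
E
```

```text
grip_force: 0.0
grip_force: 0.0
grip_force: 0.0
grip_force: 0.0
t 9.3 tcp [0.4524 0.001  0.1624] shift mm [  4.1  -0.2 124.4] turn -0.04 gap 85.5 F [-0.6 -0.2 -0.1] grip 0.0 tilt [-0. -0. -1.]
```

View pics/hov.png

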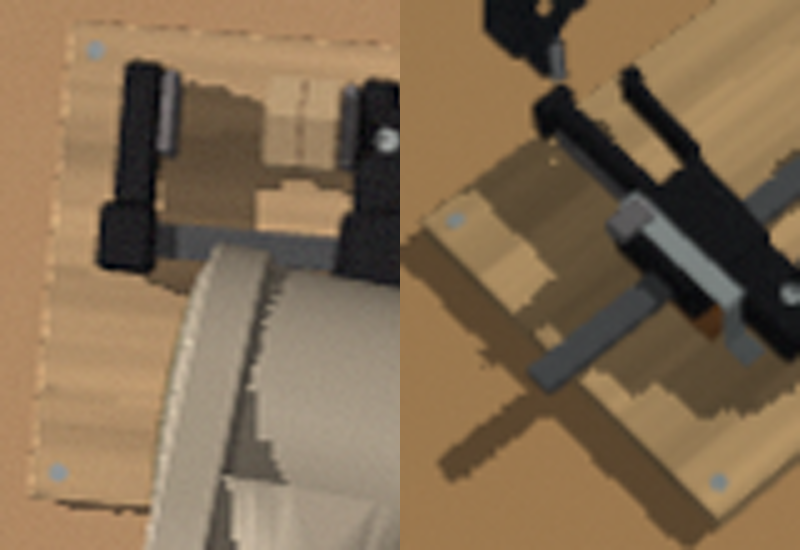

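Top crop: the house stands square beside the fixed pad, with its roof at (265–335, 80–165) and the glue line parallel to the pads. Now I'll descend over the grip and trigger.

```bash
python3 -m jog '[[-1,0.004,0,0.025,0],[-1,0,0,0.025,0],[-1,0,0,0.025,0],[-1,0,0,0.025,0],[-1,0,0,0.02,0]]' 20 |tail -3
python3 -m jog '[[-1,0,0,0.004,0],[-1,0,0,0,0]]' 20 |tail -3
python3 d.py 0.4483 0.0010 0.038 86.3
python3 - <<'E'
from h import *
s=env.read_camera("scene");t=env.read_camera("top")
cv2.imwrite("pics/down.png",np.hstack([crop(s,240,130,100,125,4),crop(t,235,165,100,125,4)]))
E
```

```text
wrist_force: [0.3, 1.5, 0.9]
finger_gap: 0.0859
grip_force: 0.0
wrist_force: [-0.0, 0.3, 0.9]
finger_gap: 0.0855
grip_force: 0.0
t 9.98 tcp [0.447  0.0015 0.037 ] shift mm [-1.3 -0.4 -1. ] turn -0.28 gap 85.5 F [-0.   0.3  0.9] grip 0.0 tilt [ 0.003  0.    -1.   ]
```

View pics/down.png

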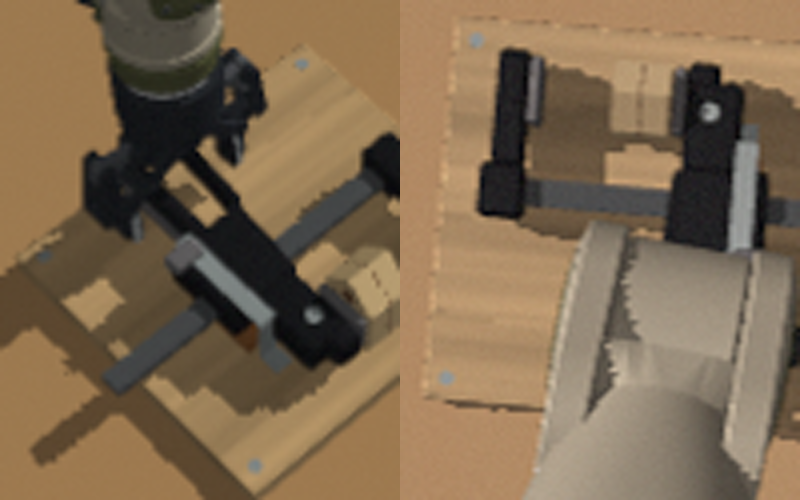

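The fingers straddle the grip and trigger, and the house is untouched. First pump, closing gradually.

```bash
python3 -m jog '[[-1,0,-0.0055,0,0],[-1,0,-0.0055,0,0],[-1,0,0,0,0]]' 20 |tail -3
python3 -m jog '[[-0.8,0,0,0,0],[-0.5,0,0,0,0],[-0.3,0,0,0,0],[-0.1,0,0,0,0],[0.1,0,0,0,0]]' 20 |tail -3
python3 d.py 0.4483 -0.010 0.038 86.3
python3 -m jog '[[0.25,0,0,0,0],[0.4,0,0,0,0],[0.4,0,0,0,0],[0.4,0,0,0,0]]' 20 |tail -3
python3 d.py 0.4483 -0.010 0.038 86.3
cat > jaw.py <<'E'
from h import *
t=env.read_camera("top"); c=np.load("clamp.npz");th=float(c["th"]);R=np.array([[np.cos(th),-np.sin(th)],[np.sin(th),np.cos(th)]])
# dark pixels on a line along y at clamp x=78,z=.06 : jaws are black (<60)
for x in(62,66,82):
    ys=np.arange(-40,130,1.); P=np.c_[(np.c_[np.full_like(ys,x),ys]/1000)@R.T+c["o"],np.full_like(ys,.063)]
    uv=proj(t,P).astype(np.float32); g=cv2.remap(t["img"],uv[None,:,0],uv[None,:,1],cv2.INTER_LINEAR)[0].astype(int)
    m=g.max(1)<55; e=np.flatnonzero(np.diff(m.astype(int))); print("x",x,"black edges y",ys[e])
    sat=(g[:,0]-g[:,2]); e=np.flatnonzero(np.diff(((sat<20)&~m).astype(int))); print("   grey edges",ys[e])
E
python3 jaw.py
```

```text
wrist_force: [0.7, -1.1, -0.4]
finger_gap: 0.0852
grip_force: 0.0
wrist_force: [0.9, 6.5, 4.8]
finger_gap: 0.0389
grip_force: 3.6
t 10.75 tcp [ 0.4477 -0.0078  0.0386] shift mm [-0.7 -2.1  0.6] turn -0.11 gap 38.9 F [0.9 6.5 4.8] grip 3.6 tilt [-0.001  0.004 -1.   ]
wrist_force: [-2.8, -1.7, 9.0]
finger_gap: 0.03
grip_force: 21.2
t 11.08 tcp [ 0.4475 -0.0104  0.039 ] shift mm [-0.8  0.4  1. ] turn -0.17 gap 30.0 F [-2.8 -1.7  9. ] grip 21.2 tilt [-0.    -0.002 -1.   ]
x 62 black edges y [-32. -19.  -7.  67.  68.  77.  95.]
   grey edges [-32. -19.  -7.  -1.  66.  67.  68.  77.]
x 66 black edges y [-27. -22.  -7.  77.  95.]
   grey edges [-27. -22.  -7.  -1.  66.  77.]
x 82 black edges y [-30.  -9.  76.  94.]
   grey edges [-9. -2. 67. 76. 94. 95.]
```

The first pump worked: the pad face moved from about 84 mm to 67 mm. I'll release and do pump 2.

```bash
python3 -m jog '[[-0.5,0,0,0,0],[-1,0,0,0,0],[-1,0,0,0,0],[-1,0,0,0,0],[-1,0,0,0,0]]' 20 |tail -3
python3 d.py 0.4483 -0.010 0.038 86.3
python3 -m jog '[[-0.8,0,0,0,0],[-0.5,0,0,0,0],[-0.3,0,0,0,0],[-0.1,0,0,0,0],[0.1,0,0,0,0]]' 20 |tail -3
python3 -m jog '[[0.25,0,0,0,0],[0.4,0,0,0,0],[0.4,0,0,0,0],[0.4,0,0,0,0]]' 20 |tail -3
python3 jaw.py
python3 -m jog '[[-0.5,0,0,0,0],[-1,0,0,0,0],[-1,0,0,0,0],[-1,0,0,0,0],[-1,0,0,0,0]]' 20 |tail -3
python3 d.py 0.4483 -0.010 0.038 86.3
```

```text
wrist_force: [-0.3, -0.7, 0.5]
finger_gap: 0.0852
grip_force: 0.0
t 11.55 tcp [ 0.4475 -0.0099  0.038 ] shift mm [-0.8 -0.1 -0. ] turn -0.19 gap 85.2 F [-0.3 -0.7  0.5] grip 0.0 tilt [ 0.    -0.001 -1.   ]
wrist_force: [-0.6, 5.8, 4.7]
finger_gap: 0.0387
grip_force: 3.5
wrist_force: [-3.7, -1.9, 8.4]
finger_gap: 0.0299
grip_force: 20.3
x 62 black edges y [-32. -19.  -7.  65.  84.]
   grey edges [-32. -19.  -7.  -1.  55.  65.]
x 66 black edges y [-27. -22.  -8.  65.  84.]
   grey edges [-27. -22.  -8.  -1.  55.  65.]
x 82 black edges y [-30.  -8.  65.  83.]
   grey edges [-8. -2. 56. 65. 83. 84.]
wrist_force: [0.7, -0.2, 0.6]
finger_gap: 0.0853
grip_force: 0.0
t 12.77 tcp [ 0.4476 -0.0099  0.038 ] shift mm [-0.7 -0.  -0. ] turn -0.19 gap 85.3 F [ 0.7 -0.2  0.6] grip 0.0 tilt [ 0.    -0.001 -1.   ]
```

```bash
python3 jaw.py
python3 -m jog '[[-0.8,0,0,0,0],[-0.5,0,0,0,0],[-0.3,0,0,0,0],[-0.1,0,0,0,0],[0.1,0,0,0,0]]' 20 |tail -3
python3 -m jog '[[0.2,0,0,0,0],[0.3,0,0,0,0],[0.4,0,0,0,0],[0.4,0,0,0,0],[0.4,0,0,0,0]]' 20 |tail -3
python3 d.py 0.4483 -0.010 0.038 86.3
python3 jaw.py
```

```text
x 62 black edges y [-32. -19.  -7.  65.  84.]
   grey edges [-32. -19.  -7.  -1.  55.  65.]
x 66 black edges y [-27. -22.  -7.  65.  84.]
   grey edges [-27. -22.  -7.  -1.  55.  65.]
x 82 black edges y [-30.  -8.  66.  83.]
   grey edges [-8. -2. 56. 66. 83. 84.]
wrist_force: [-1.7, 7.1, 4.5]
finger_gap: 0.0387
grip_force: 3.5
wrist_force: [-3.4, -1.9, 8.2]
finger_gap: 0.0298
grip_force: 19.3
t 13.65 tcp [ 0.4473 -0.0104  0.0387] shift mm [-1.   0.4  0.7] turn -0.18 gap 29.8 F [-3.4 -1.9  8.2] grip 19.3 tilt [ 0.    -0.002 -1.   ]
x 62 black edges y [-32. -19.  -7.  54.  72.]
   grey edges [-32. -19.  -7.  -1.  44.  54.  72.  73.]
x 66 black edges y [-27. -22.  -7.  54.  72.]
   grey edges [-27. -22.  -7.  -1.  44.  54.]
x 82 black edges y [-30.  -8.  53.  72.]
   grey edges [-8. -2. 45. 53. 72. 73.]
```

```bash
python3 -m jog '[[-0.5,0,0,0,0],[-1,0,0.004,0,0],[-1,0,0,0,0],[-1,0,0,0,0],[-1,0,0,0,0]]' 20 |tail -3
python3 -m jog '[[-1,0,0,0,0],[-1,0,0,0,0],[-1,0,0,0,0],[-1,0,0,0,0],[-1,0,0,0,0]]' 20 |tail -1
python3 -m jog '[[-0.7,0,0,0,0],[-0.4,0,0,0,0],[-0.2,0,0,0,0],[-0.1,0,0,0,0],[0.0,0,0,0,0]]' 20 |tail -3
python3 d.py 0.4483 -0.010 0.038 86.3
python3 -m jog '[[0.1,0,0,0,0],[0.15,0,0,0,0],[0.2,0,0,0,0],[0.2,0,0,0,0],[0.2,0,0,0,0]]' 20 |tail -3
python3 d.py 0.4483 -0.010 0.038 86.3
python3 jaw.py
```

```text
wrist_force: [-0.3, -0.5, 0.8]
finger_gap: 0.0851
grip_force: 0.0
grip_force: 0.0
wrist_force: [0.6, 6.1, 3.6]
finger_gap: 0.0429
grip_force: 2.8
t 14.95 tcp [ 0.4478 -0.0043  0.0383] shift mm [-0.8 -5.6  0.3] turn -0.13 gap 42.9 F [0.6 6.1 3.6] grip 2.8 tilt [-0.     0.003 -1.   ]
wrist_force: [-3.0, -2.0, 7.3]
finger_gap: 0.0378
grip_force: 19.2
t 15.37 tcp [ 0.4476 -0.0063  0.0387] shift mm [-0.9 -3.7  0.7] turn -0.13 gap 37.8 F [-3.  -2.   7.3] grip 19.2 tilt [ 0.    -0.002 -1.   ]
x 62 black edges y [-32. -19.  -7.  43.  63.]
   grey edges [-32. -19.  -7.  -2.  37.  43.]
x 66 black edges y [-27. -22.  -8.  44.  62.]
   grey edges [-27. -22.  -8.  -3.  37.  44.  62.  63.]
x 82 black edges y [-30.  -8.  44.  62.]
   grey edges [-8. -2. 37. 44. 62. 63.]
```

The trigger stopped at a 37.8 mm gap, short of home (30 mm), with 19 N on it. I'll settle it and check by eye.

```bash
python3 -m jog '[[0.3,0,0,0,0],[0.4,0,0,0,0],[0.4,0,0,0,0],[0.4,0,0,0,0],[0.4,0,0,0,0]]' 20
python3 -m jog '[[0.4,0,0,0,0],[0.4,0,0,0,0],[0.4,0,0,0,0],[0.4,0,0,0,0],[0.4,0,0,0,0]]' 20
python3 - <<'E'
from h import *
s=env.read_camera("scene");t=env.read_camera("top")
cv2.imwrite("pics/fin.png",np.hstack([crop(s,240,130,130,125,4)[:,:400],crop(t,265,165,80,100,5)]) if 0 else np.hstack([crop(s,260,140,100,120,4),crop(t,250,165,100,120,4)]))
E
```

```text
clock: 15.83
tcp_pos: [0.4477, -0.0063, 0.0387]
orientation: [-0.0, 0.033, 0.999, -0.001]
wrist_force: [-3.8, -1.3, 8.3]
finger_gap: 0.0379
grip_force: 19.3
clock: 16.25
tcp_pos: [0.4477, -0.0063, 0.0387]
orientation: [-0.0, 0.033, 0.999, -0.001]
wrist_force: [-3.8, -1.9, 8.4]
finger_gap: 0.0378
grip_force: 19.3
```

View pics/fin.png

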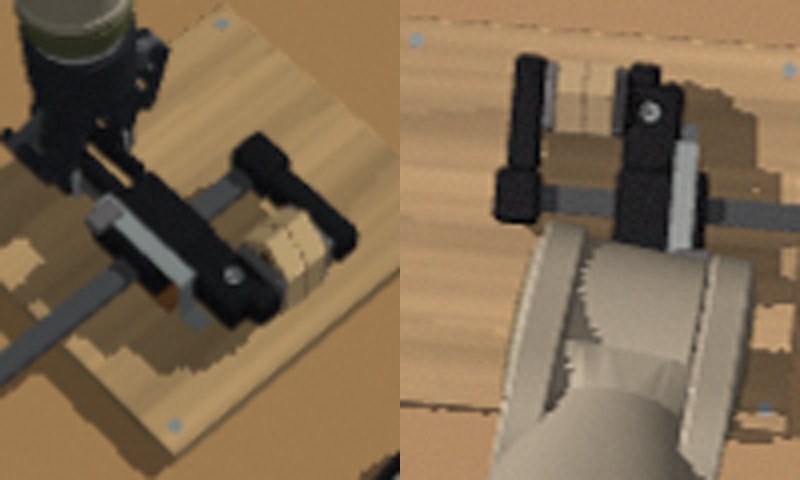

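Both pads sit flat on the house, at about x=555 and x=617 in the top crop. It is upright and square, and the squeeze is steady at 19 N. Handing in.

```bash
python3 -c "
from workcell import env
print(env.hand_in())"
```

```text
the job is handed in; nothing more can be done
None
```

The house is standing square in the clamp with a gable face at the fixed jaw; four pumps of the trigger closed the moving jaw on it, and the job is handed in at about 16 s with the gripper still squeezing the trigger at about 19 N.

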